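# Fish the embossing die out of its deep well

### The arm

A 6-joint arm with a two-finger parallel gripper is mounted at the origin on the work surface. World frame = base frame: x ahead of the robot, y to its left, z up, the work surface at z = 0. Lengths are in m, angles in rad, forces in N, time in s.
With the tool pointing down it reaches from about 0.35 to 0.975 m from the base axis. Payload 4.9 kg.
Tool frame: the origin (TCP) lies where the fingers leave the gripper's body, on its centre line; the fingertips stand 73 mm ahead of it and the grasp point (between the pads) lies 54 mm ahead of it; z points along the fingers, y is the direction in which the jaws open and shut (so a half turn about z gives the same grasp; the last joint's range is limited). The gripper opens to 85 mm and grips with 20 to 120 N. Pads are 22 mm wide; open, the fingers measure 114 mm over their backs; the gripper's body (76 mm by 85 mm) begins 54 mm behind the grasp point. The pads swing forward as they close: fully open they stand 13 mm farther back than shut.
Start: joints at [1.086, 0.053, 1.613, -0, 1.476, -0.119], TCP at [0.224, 0.584, 0.304] pointing down, gripper open.
Joint ranges: [-3.01, 3.01], [-1.01, 2.22], [0.06, 2.58], [-1.02, 4.17], [0.09, 2.62], [-3.14, 3.14]. Speed limits (rad/s): [2.57, 2.57, 3.14, 3.14, 3.14, 3.14].

### API

Orientations are given as a rotation vector (axis times angle).
In Python, from station import monitor, vision, workorder gives the robot as it stands.
- The arm moves only by the tool arm_command, never from a script. Its argument "rows" is text: rows parted by semicolons, each of 6 numbers parted by spaces: the shift along the world's x, y, z in mm, then the turn, a rotation vector about the world's x, y, z in degrees. In form: tx ty tz wx wy wz; .... A call has 1 to 12 rows; each row is the pose to reach, as a shift and turn from the pose measured when the call began; what a row does not reach only later rows make up. A row lasts 1/8 s, in which the tool goes at most 62.5 mm and 10.7 degrees, less where a joint would pass 70% of its speed; a pose out of reach is approached as far as the arm can. A call with a gripper value outside its range is refused whole. "jaw" is the opening, from 0 (shut) to 1 (fully open), set as the call begins (left out, the last holds). The fingers move at their own pace and stop on an object; "squeeze" is the grip in N (left out, the last holds). Time passes only in rows, so rows that repeat a pose let the fingers close. It gives the time, the measured TCP pose, the force and the opening at its end, in the units of the state.
- monitor.get_obs(): the state, without advancing time (a new reading comes with each control period).
- vision.get_image(name): name is "side" or "top" or "wrist"; returns a dict with "frame" (384x512x3 uint8, red, green, blue), "vfov" (degrees; the focal length in pixels is half the picture's height over the tangent of half this angle, whatever the lens; pixels are square), "cx", "cy" (the principal point, pixels), "R" (3x3) and "t" (3): a world point X has camera coordinates R X + t; the wrist camera has in their place "T_tool_cam" (4x4, takes a point from camera to tool coordinates, whose origin is the TCP and whose axes are the flange's). Camera axes: x right, y down, z forward; pixel columns grow to the right and rows downward; lengths in m; the calibration is good to about 2 mm. A picture is of the moment at which its call begins: read the wrist's pose just before it. There is no depth.
- workorder.finish_job(): hands the job in, once; it reports no verdict.
The state is a dict: "t": time; "q": joint angles; "dq": joint speeds; "effort": joint torques, N m; "tool_pos": TCP position; "tool_rot": TCP orientation; "contact_force": force on the tool from outside, world axes, zero at the start; "wrist_torque": the same for the moment, N m; "opening": finger opening in m.
Only numpy, scipy, OpenCV 4.12 (cv2) and the standard library are available. Lean on these libraries where they do the work, as an engineer would, in place of code of your own. Each camera call takes 0.05 s, during which the arm holds its last target. There are 200 camera calls.

### The job

The die block with the wire bail stands at the bottom of one of the deep wells of the white magazine. Take the hook picker from its stand, fish the die out by its bail with the hook (do not touch the die with the gripper, and do not let it fall), and set it flat in the empty, cork-lined pocket of the aluminium tray. Then unhook and hang the picker back in its stand; leave the blank blocks and everything else where they are.

Things in the scene. Friction and masses are not known exactly. Their poses are not given: they have to be found in the camera images.
- picker: Hand picker, 170 mm tall, 140 g, hanging upright in the stand, hook towards the stand's +x. Origin: on the shaft axis, level with the hook's upper face; z runs up the shaft, x is the way the hook points. Round steel shaft 8 mm thick, flat hook at its foot (see picker_seat), black collar plate 40 (x) x 44 (y) mm at z 110 to 116, black handle block on top (see picker_grip).
- picker_grip (a point): Point to grip: picker x = y = 0, z = +140 mm, in the upright handle block 26 (x) x 20 (y) mm, z 116 to 166; grip it across its 20 mm (y). Axes as the picker's.
- picker_seat (a point): Where a carried bar rests: on the hook's upper face, picker x = +9 mm, y = z = 0. The hook is a flat plate 18 mm wide (y), 3 mm thick (z -3 to 0), from x = -4 to +17, ending in an upturned lip (x +14 to +17, top at z = +7); a bar lies between shaft and lip (x +4 to +14).
- stand: Fixed grey stand; origin: underside, below the picker's shaft. Base 110 x 80 x 12 mm (x -60 to +50). A post at x = -52 to -38 carries a level fork, z 123 to 135: two tines 14 mm wide at y = +-21 (gap 28), x -38 to +20, open to +x. The shaft stands in the gap, the collar rests on the tines; lift the picker 15 mm or more and slide it out to +x, or lift it straight up.
- stand_rest (a point): Where the picker's origin is when it hangs in the stand: 25 mm above the table, on the stand's z axis. Axes as the stand's.
- die: Steel die block 40 x 40 x 22 mm, about 260 g; origin: centre of underside, z up. On top a rigid dark wire bail: legs at y = +-16 mm, crossbar along y (see die_bar). It stands in one of the magazine's wells, its x about along the magazine's x, 4 to 8 mm to the +x side of the well's middle, which leaves room for the hook on the bar's -x side.
- die_bar (a point): Centre of the bail's level crossbar, 5 mm thick, 46 mm above the die's underside; free opening under it 21 mm high and 27 mm wide.
- magazine: Fixed white-painted magazine, 72 (x) x 180 (y) x 135 mm, three open-topped wells in a row along y (centres at y = -58, 0, +58 mm), each 60 (x) x 52 (y) mm inside, floor at 8 mm, so 127 mm deep; walls 6 mm; the +x wall has a 28 mm wide sight slot per well, open from z = 25 mm to the top. Origin: centre of the underside.
- tray: Fixed aluminium setting tray, 62 (x) x 174 (y) x 22 mm, three pockets in a row along y (centres at y = -56, 0, +56 mm), each 50 x 50 mm inside, floor at 8 mm, walls 6 mm. Two hold blank blocks, one is empty. Origin: centre of the underside.
- liner: Cork pad 46 x 46 x 2 mm fixed on the floor of the empty pocket, in its middle; origin: centre of its underside, 8 mm above the table. The die goes on it. Axes as the tray's.
- blank1: Plain steel block 40 x 40 x 22 mm without a bail, a shallow dark dimple in its top; origin: centre of its underside. In a well of the magazine.
- blank2: Plain steel block 40 x 40 x 22 mm without a bail, a shallow dark dimple in its top; origin: centre of its underside. In a well of the magazine.
- blank3: Plain steel block 40 x 40 x 22 mm without a bail, a shallow dark dimple in its top; origin: centre of its underside. In a pocket of the tray.
- blank4: Plain steel block 40 x 40 x 22 mm without a bail, a shallow dark dimple in its top; origin: centre of its underside. In a pocket of the tray.
- mug: White mug, 76 mm wide, 90 mm high, handle on its +y side; origin: centre of the underside. Bystander.
- spool: Black foil spool, 64 mm wide, 50 mm high; origin: centre of the underside. Bystander.
- screwdriver: Screwdriver lying on the table, about 200 mm long; x runs from handle to tip. Bystander.
- jar: Lidded jar, 60 mm wide, 80 mm high; origin: centre of the underside. Bystander.
Mind the look-alikes: they are no part of the job. Leave any turquoise look-alike of the picker alone. What is shaped like the die but red is not meant.

How it is judged:
On the way, in this order (a step that is already met when the one before it is completed fails the run):
1. the picker is lifted out of the stand (distance between picker and stand_rest above 0.05 m), for 0.1 s.
2. the die hangs from the picker above the magazine's rim (height (world z) of die above 0.137 m and contact force between die and picker above 0.8 N), for 0.2 s.
3. the die stands flat on the cork in the empty pocket, off the hook (horizontal distance between die and liner below 0.01 m and z of die in the frame of liner below 0.006 m and angle between die's own z axis and vertical below 0.1 rad and contact force between die and picker below 0.05 N), for 0.2 s.
At the end, for the whole second after the job is handed in: Die flat on the cork pad (centre within 10 mm of the pad's, underside under 6 mm above the pad's, tilt under 0.1 rad), not touching the picker; picker hanging in the stand (within 18 mm sideways, -6 to +8 mm in height, tilt under 0.12 rad, any heading); both at rest (under 0.02 m/s) (all of step 3 and horizontal distance between picker and stand_rest below 0.018 m and z of picker in the frame of stand_rest between -0.006 and 0.008 m and angle between picker's own z axis and vertical below 0.12 rad and linear speed of each of die, picker below 0.02 m/s).
It fails at once if the gripper's fingers touch the die (contact force between the fingers and die above 0.5 N).
It fails at once if the die falls freely (faster than 0.6 m/s while off the hook) (linear speed of die above 0.6 m/s and contact force between die and picker below 0.02 N).
It fails at once if a blank block or bystander is moved more than 25 mm (distance of any of blank1, blank2, blank3, blank4, mug, spool, screwdriver, jar from where it was at the start of the episode above 0.025 m).
It also fails if it takes over 70 s, if anything falls off the work surface, if the arm or the gripper's body presses on something with over 40 N, if the wrist force passes 120 N, or if a joint passes its speed limit or range.

## Working session

There is one attempt and no reset: what is moved stays moved. The work goes in short steps, Python scripts to look and compute and a tool call to move; the robot and the scene stay as the last step left them, time stands still between calls to the robot, and variables do not carry over. Pictures are saved under pics/ and viewed, about 8 in all and at most 12, crops included, and the job is handed in when it is done.

Besides the shell and the picture viewer there is one more tool, called after "Emit:" as name(argument=value, ...), one argument or row to a line, values as JSON. arm_command: Moves the arm, as the interface text tells. Its arguments: {"type":"object","properties":{"rows":{"type":"string"},"jaw":{"type":"number"},"squeeze":{"type":"number"}},"required":["rows"]}

```bash
ls; mkdir -p pics; cat > h.py <<'E'
import numpy as np, cv2
from scipy.spatial.transform import Rotation as Ro
from station import monitor, vision, workorder
def grab(name):
    o=monitor.get_obs(); d=vision.get_image(name)
    f=192/np.tan(np.radians(d["vfov"])/2)
    if name=="wrist":
        T=np.eye(4); r=np.array(o["tool_rot"]); T[:3,:3]=r if r.shape==(3,3) else Ro.from_rotvec(r).as_matrix(); T[:3,3]=o["tool_pos"]
        W=T@np.array(d["T_tool_cam"]); R=W[:3,:3].T; t=-R@W[:3,3]
    else: R=np.array(d["R"]); t=np.array(d["t"])
    return dict(img=d["frame"],f=f,c=(d["cx"],d["cy"]),R=R,t=t)
def ray(v,p):
    d=v["R"].T@np.array([(p[0]-v["c"][0])/v["f"],(p[1]-v["c"][1])/v["f"],1]); return -v["R"].T@v["t"],d
def onz(v,p,z):
    o,d=ray(v,p); return o+d*(z-o[2])/d[2]
def proj(v,X):
    c=v["R"]@np.array(X)+v["t"]; return v["f"]*c[:2]/c[2]+np.array(v["c"])
def tri(v1,p1,v2,p2):
    a,d=ray(v1,p1);b,e=ray(v2,p2); s=np.linalg.lstsq(np.c_[d,-e],b-a,rcond=None)[0]
    x=a+d*s[0];y=b+e*s[1]; return (x+y)/2,np.linalg.norm(x-y)
def save(v,n,crop=None,k=1):
    im=v["img"]
    if crop: im=im[crop[1]:crop[3],crop[0]:crop[2]]
    cv2.imwrite("pics/"+n,cv2.resize(im[:,:,::-1],None,fx=k,fy=k,interpolation=cv2.INTER_CUBIC))
E
python3 - <<'E'
from h import *
import pickle
o=monitor.get_obs(); print(o)
V={n:grab(n) for n in("top","side","wrist")}
pickle.dump(V,open("v0.pkl","wb"))
for n in V:
    v=V[n]; print(n,v["f"],v["c"],"pos",-v["R"].T@v["t"],"fwd",v["R"][2]); save(v,n+"0.png",k=1.5)
E
```

```text
pics
{'t': 0.0, 'q': array([ 1.08600535e+00,  5.33567274e-02,  1.61428267e+00, -1.31252343e-05,
        1.47601647e+00, -1.19004430e-01]), 'dq': array([-0.00115176,  0.00041082, -0.00069258,  0.00036779,  0.00142835,
       -0.00092901]), 'effort': array([ 1.75445424e-03, -3.93672252e+01, -3.70184433e+01,  4.51239123e-05,
        6.72900627e-03, -1.77163867e-05]), 'tool_pos': array([0.22333456, 0.58322722, 0.30266973]), 'tool_rot': array([-0.57126674, -3.08860379,  0.00309982]), 'contact_force': array([-0.21982803, -0.09708397,  0.41329226]), 'wrist_torque': array([ 0.03693152, -0.03237037, -0.07118002]), 'opening': 0.08506443838219235}
top 475.6236771320225 (251.6561741224651, 187.40021143514744) pos [ 0.35475044 -0.01001287  1.27663769] fwd [ 0.15638955  0.01717985 -0.98754603]
side 493.6148627390805 (254.40374086983303, 196.91290256753416) pos [ 0.46495299 -1.0533043   1.01526603] fwd [ 0.07733326  0.76147901 -0.64355985]
wrist 266.9433500570741 (258.4706909808003, 188.42944761738417) pos [0.15860153 0.60868011 0.3716722 ] fwd [ 0.25676737 -0.10147674 -0.9611311 ]
```

View pics/top0.png

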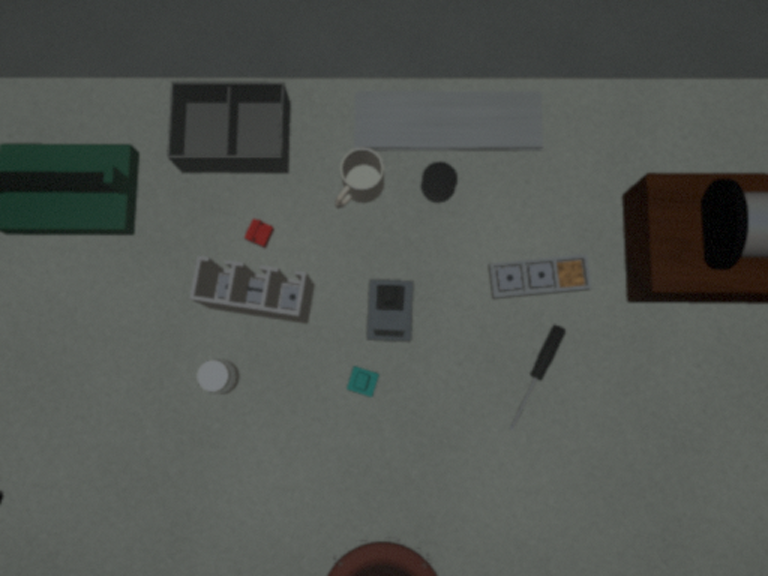

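View pics/side0.png

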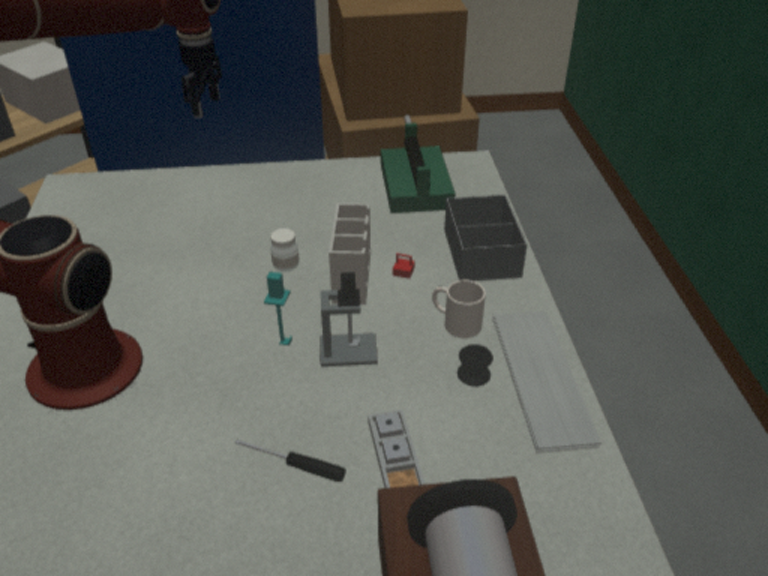

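Top (1.5× px): magazine (250,288), stand with black handle (390,295), tray with cork at its right end (571,273). Turquoise picker and red die are the decoys. Next, a composite zoom.

```bash
python3 - <<'E'
from h import *
import pickle
V=pickle.load(open("v0.pkl","rb")); T=V["top"]["img"];S=V["side"]["img"]
def c(im,x0,y0,w,h,W,H): return cv2.resize(im[y0:y0+h,x0:x0+w,::-1],(W,H),interpolation=cv2.INTER_CUBIC)
g=np.vstack([np.hstack([c(T,120,165,100,50,500,250),c(T,240,180,40,50,200,250)]),
 np.hstack([c(T,320,165,80,40,480,240),c(S,210,175,44,48,220,240)])])if 0 else None
a=np.hstack([c(T,120,165,100,50,500,250),c(T,240,180,40,50,200,250)])
b=np.hstack([c(T,320,165,80,40,480,250),c(S,210,175,44,50,220,250)])
cv2.imwrite("pics/z.png",np.clip(np.vstack([a,b]).astype(float)*1.4,0,255).astype(np.uint8))
E
```

```text
(no output)
```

View pics/z.png

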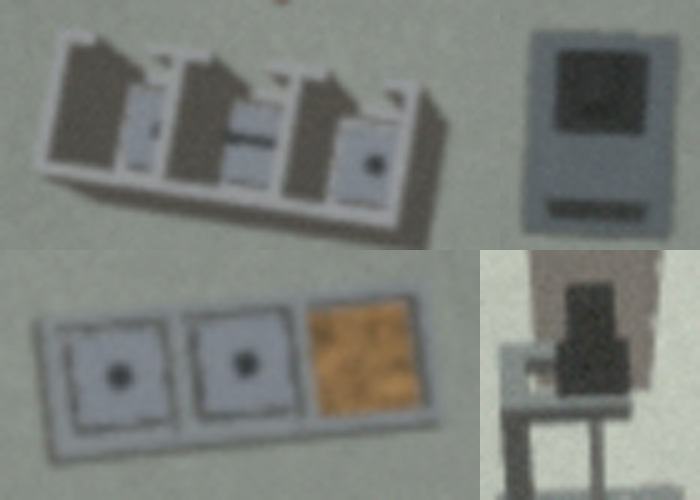

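The bar is visible in the middle well (bar at about z-px 228–272,137). The outer wells show dimples. Coarse positions next.

```bash
python3 - <<'E'
from h import *
import pickle
V=pickle.load(open("v0.pkl","rb")); v=V["top"]
m=lambda x,y:(120+x/5-.5+.1,165+y/5-.4)
P=[onz(v,m(*p),.135) for p in((62,33),(38,172),(395,225),(418,82))]
print("mag corners",np.round(P,4).tolist()); C=np.mean(P,0); print("C",C, [np.linalg.norm(P[i]-P[i-1]) for i in range(4)])
ax=(P[0]+P[1]-P[2]-P[3]); print("mag yaw deg (y axis)",np.degrees(np.arctan2(-ax[0],ax[1])))
for p in((228,137),(272,143)): print("bar",onz(v,m(*p),.0565))
hsv=cv2.cvtColor(v["img"],cv2.COLOR_RGB2HSV); 
k=((hsv[:,:,0]>8)&(hsv[:,:,0]<25)&(hsv[:,:,1]>100)).astype(np.uint8); k[:, :320]=0;k[:,402:]=0
r=cv2.minAreaRect(cv2.findNonZero(k)); print("cork",r,onz(v,r[0],.010))
M=cv2.moments(k,True); print(onz(v,(M["m10"]/M["m00"],M["m01"]/M["m00"]),.010))
t=lambda x,y:(320+x/6-.4,165+(y-250)/6.25-.4)
P=[onz(v,t(*p),.022) for p in((35,322),(50,463),(440,424),(425,288))]; C=np.mean(P,0)
ax=(P[0]+P[1]-P[2]-P[3]); print("tray",C,[np.linalg.norm(P[i]-P[i-1]) for i in range(4)],"yaw",np.degrees(np.arctan2(-ax[0],ax[1])))
s=lambda x,y:(240+(x-500)/5-.4,180+y/5-.4)
h=[s(*p) for p in((557,50),(647,50),(555,133),(644,133))]
print("collar/handle",[np.round(onz(v,p,.191),4) for p in h])
b=[s(*p) for p in((532,30),(680,36),(524,232),(676,236))]
P=[onz(v,p,.012) for p in b]; print("base",np.round(P,4),np.mean(P,0))
E
```

```text
mag corners [[0.5741, 0.3038, 0.135], [0.5053, 0.3123, 0.135], [0.4805, 0.1377, 0.135], [0.5507, 0.1282, 0.135]]
C [0.52764714 0.22049401 0.135     ] [np.float64(0.1771760996165938), np.float64(0.06937007622235111), np.float64(0.1763608796392612), np.float64(0.0708251445352963)]
mag yaw deg (y axis) -7.8416711344992125
bar [0.53458963 0.23604865 0.0565    ]
bar [0.53156978 0.21298591 0.0565    ]
cork ((380.13079833984375, 182.04617309570312), (15.504340171813965, 14.884167671203613), 82.87498474121094) [ 0.57186702 -0.3334505   0.01      ]
[ 0.57184867 -0.33354987  0.01      ]
tray [ 0.56303969 -0.27457785  0.022     ] [np.float64(0.17429174082963445), np.float64(0.06108772858781322), np.float64(0.17326349184911113), np.float64(0.058939368769450495)] yaw 5.520528676265635
collar/handle [array([0.5215, 0.0103, 0.191 ]), array([ 0.5218, -0.0312,  0.191 ]), array([0.4829, 0.0109, 0.191 ]), array([ 0.4832, -0.0299,  0.191 ])]
base [[ 0.5598  0.0273  0.012 ]
 [ 0.557  -0.0524  0.012 ]
 [ 0.451   0.0304  0.012 ]
 [ 0.4494 -0.0503  0.012 ]] [ 0.50432683 -0.01126929  0.012     ]
```

Emit:
arm_command(
  rows="60 -60 20 0 0 10; 120 -120 20 0 0 13; 180 -180 20 0 0 13; 230 -240 20 0 0 13; 270 -300 20 0 0 13; 297 -350 20 0 0 13; 297 -363 20 0 0 13; 297 -363 20 0 0 13; 297 -363 20 0 0 13; 297 -363 20 0 0 13; 297 -363 20 0 0 13",
)

```text
t: 1.52
tool_pos: [0.5198, 0.2213, 0.3228]
tool_rot: [-0.215, -3.134, 0.002]
contact_force: [0.7, 0.3, 0.4]
opening: 0.0855
```

```bash
python3 - <<'E'
from h import *
import pickle
v=grab("wrist"); pickle.dump(v,open("vm.pkl","wb")); o=monitor.get_obs(); print(o["t"],o["tool_pos"],o["tool_rot"])
print(-v["R"].T@v["t"],proj(v,(.533,.2245,.0565)))
v["img"]=np.clip(v["img"]*1.4,0,255).astype(np.uint8)
save(v,"m1.png",k=1.5)
E
```

```text
1.575 [0.51981887 0.22134345 0.32287168] [-2.15173281e-01 -3.13373944e+00  2.35493722e-03]
[0.45105128 0.23124379 0.39174497] [262.69575723 178.01761961]
```

View pics/m1.png

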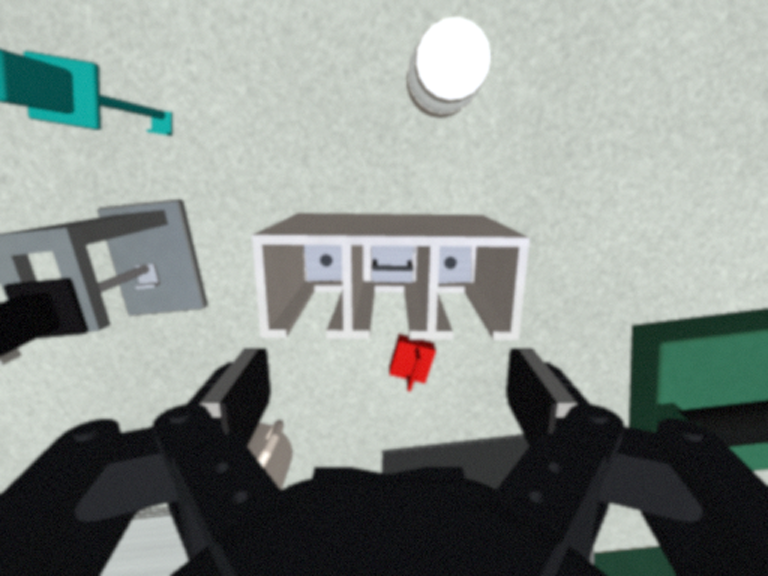

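The wrist view shows the die's bar at (391,264) in the middle well with dimpled blanks either side. Rim corners are (253,236), (529,237), (520,338), (262,338).

```bash
python3 - <<'E'
from h import *
import pickle
v=pickle.load(open("vm.pkl","rb"))
q=lambda x,y:((x+.5)/1.5-.5,(y+.5)/1.5-.5)
P=[onz(v,q(*p),.135) for p in((253,236),(529,237),(520,338),(262,338))]
C=np.mean(P,0);print(np.round(P,4),C,[np.linalg.norm(P[i]-P[i-1]) for i in range(4)])
g=cv2.cvtColor(v["img"],cv2.COLOR_RGB2GRAY)
roi=g[160:190,240:285]; print(roi.min()); 
k=((g<70)).astype(np.uint8); n,l,s,c=cv2.connectedComponentsWithStats(k[160:190,240:285]); 
for i in range(1,n): print(s[i],c[i]+[240,160], onz(v,c[i]+[240,160],.054))
for p in((372,264),(410,264),(372,265.5),(410,265.5)): print("bar",onz(v,q(*p),.054))
for p in((366,247),(415,247),(367,283),(415,283)): print("die top",onz(v,q(*p),.030))
ax=np.array([-np.sin(np.radians(-7.84)),np.cos(np.radians(-7.84))]); print(ax)
E
```

```text
[[0.4808 0.1384 0.135 ]
 [0.5057 0.3148 0.135 ]
 [0.5757 0.3058 0.135 ]
 [0.5514 0.1283 0.135 ]] [0.52841084 0.22183132 0.135     ] [np.float64(0.07135922799319165), np.float64(0.1781758803129187), np.float64(0.07057162573819353), np.float64(0.17915250947937988)]
36
[ 8 14 27  6 70] [261.34285714 177.64285714] [0.53287454 0.22277229 0.054     ]
bar [0.52809347 0.2057131  0.054     ]
bar [0.53256774 0.23830465 0.054     ]
bar [0.52941342 0.20551621 0.054     ]
bar [0.53389207 0.23814237 0.054     ]
die top [0.51700391 0.20081012 0.03      ]
die top [0.52311557 0.2452879  0.03      ]
die top [0.55106122 0.19653714 0.03      ]
die top [0.55719053 0.24123146 0.03      ]
[0.13640721 0.99065285]
```

Emit:
arm_command(
  rows="-5 -62 0 0 0 6; -10 -124 0 0 0 6; -15 -186 0 0 0 6; -20 -232 0 0 0 6; -20 -232 0 0 0 6; -20 -232 0 0 0 6; -20 -232 0 0 0 6",
)

```text
t: 2.45
tool_pos: [0.4999, -0.0093, 0.3228]
tool_rot: [-0.047, -3.141, 0.002]
contact_force: [-0.5, -0.5, -0.3]
opening: 0.0856
```

```bash
python3 - <<'E'
from h import *
import pickle
v=grab("wrist"); pickle.dump(v,open("vs.pkl","wb")); o=monitor.get_obs(); print(o["t"],o["tool_pos"],o["tool_rot"])
print(proj(v,(.509,-.011,.191)))
v["img"]=np.clip(v["img"]*1.4,0,255).astype(np.uint8)
save(v,"s1.png",k=1.5)
E
```

```text
2.5 [ 0.49991299 -0.00933922  0.32277465] [-4.72589617e-02 -3.14064418e+00  2.06242159e-03]
[256.86474877 213.58460221]
```

View pics/s1.png

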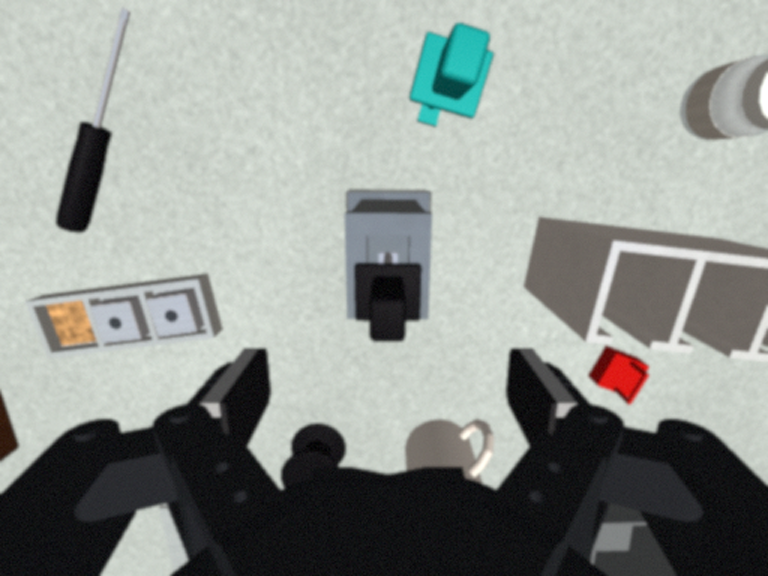

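```bash
python3 - <<'E'
from h import *
import pickle
v=pickle.load(open("vs.pkl","rb"))
q=lambda x,y:((x+.5)/1.5-.5,(y+.5)/1.5-.5)
for n,z,ps in(("collar",.141,((355,264),(421,264))),("top",.191,((370,340),(406,340),(388,307))),("base",.012,((347,191),(430,191),(347,319),(429,319))),
 ("fork",.135,((347,214),(432,214))),("corkc",.010,((48,304),(85,301),(95,344),(55,348))),("shaft foot",.025,((387,257),))):
    P=[onz(v,q(*p),z) for p in ps]; print(n,np.round(P,4).tolist(),np.round(np.mean(P,0),4))
for p in((91,312),(28,300),(208,275),(221,333),(52,351)): print("tray",onz(v,q(*p),.022))
E
```

```text
collar [[0.4891, -0.0304, 0.141], [0.4903, 0.012, 0.141]] [ 0.4897 -0.0092  0.141 ]
top [[0.52, -0.0198, 0.191], [0.5206, -0.0002, 0.191], [0.5013, -0.0095, 0.191]] [ 0.514  -0.0098  0.191 ]
base [[0.4497, -0.0463, 0.012], [0.452, 0.0305, 0.012], [0.5761, -0.0537, 0.012], [0.5785, 0.0293, 0.012]] [ 0.5141 -0.01    0.012 ]
fork [[0.4577, -0.0344, 0.135], [0.4593, 0.0196, 0.135]] [ 0.4585 -0.0074  0.135 ]
corkc [[0.552, -0.3547, 0.01], [0.5499, -0.3166, 0.01], [0.597, -0.3174, 0.01], [0.6003, -0.3602, 0.01]] [ 0.5748 -0.3372  0.01  ]
shaft foot [[0.5103, -0.0111, 0.025]] [ 0.5103 -0.0111  0.025 ]
tray [ 0.55761752 -0.30363561  0.022     ]
tray [ 0.54348209 -0.36223277  0.022     ]
tray [ 0.52352101 -0.18274829  0.022     ]
tray [ 0.58350181 -0.17897922  0.022     ]
tray [ 0.59813882 -0.35301121  0.022     ]
```

Emit:
arm_command(
  rows="9 0 -30 0 0 0; 9 0 -60 0 0 0; 9 0 -85 0 0 0; 9 0 -102 0 0 0; 9 0 -102 0 0 0; 9 0 -102 0 0 0",
  jaw=0.7,
)

```text
t: 3.25
tool_pos: [0.5096, -0.0092, 0.222]
tool_rot: [0.047, 3.14, -0.002]
contact_force: [0.9, 0.5, -0.0]
opening: 0.0595
```

Emit:
arm_command(
  rows="0 0 0 0 0 0; 0 0 0 0 0 0; 0 0 0 0 0 0; 0 0 0 0 0 0; 0 0 0 0 0 0; 0 0 0 0 0 0; 0 0 0 0 0 0; 0 0 0 0 0 0",
  jaw=0,
  squeeze=70,
)

```text
t: 4.25
tool_pos: [0.5101, -0.0094, 0.2231]
tool_rot: [0.047, 3.138, -0.003]
contact_force: [0.4, -0.5, 5.1]
opening: 0.0193
```

Emit:
arm_command(
  rows="0 0 20 0 0 0; 0 0 50 0 0 0; 0 0 90 0 0 0; 0 0 130 0 0 0; 0 0 170 0 0 0; 0 0 180 0 0 0; 0 0 180 0 0 0; 0 0 180 0 0 0",
)

```text
t: 5.25
tool_pos: [0.5095, -0.0093, 0.4006]
tool_rot: [-0.047, -3.14, 0.002]
contact_force: [-0.5, 1.5, -1.4]
opening: 0.0195
```

```bash
python3 - <<'E'
from h import *
import pickle
V={n:grab(n) for n in("wrist","side","top")}; pickle.dump(V,open("v2.pkl","wb")); o=monitor.get_obs(); print(o["t"],o["tool_pos"],o["tool_rot"],o["opening"])
w=V["wrist"];s=V["side"]
p=proj(s,o["tool_pos"]-np.array([0,0,.14])).astype(int); print("side c",p)
for v in V.values(): v["img"]=np.clip(v["img"]*1.3,0,255).astype(np.uint8)
a=cv2.resize(w["img"][100:384,170:350,::-1],(540,600) if 0 else (380,600),interpolation=cv2.INTER_CUBIC)
x,y=p; b=cv2.resize(s["img"][y-60:y+60,x-40:x+40,::-1],(400,600),interpolation=cv2.INTER_CUBIC); print(x-40,y-60)
cv2.imwrite("pics/g1.png",np.hstack([a,b]))
E
```

```text
5.4 [ 0.50971548 -0.00932576  0.40113347] [-4.68366460e-02 -3.14107896e+00  2.28772918e-03] 0.019072954219755626
side c [230 160]
190 100
```

View pics/g1.png

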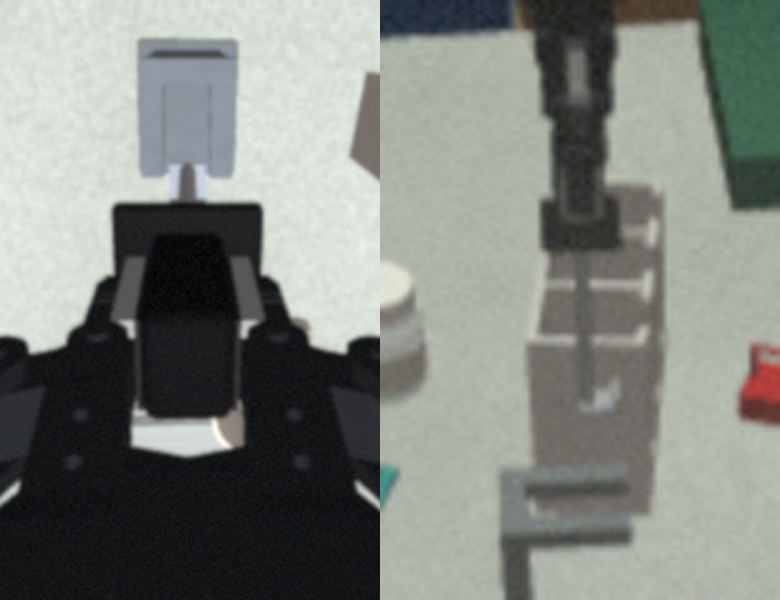

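```bash
python3 - <<'E'
from h import *
import pickle
V=pickle.load(open("v2.pkl","rb"));w=V["wrist"];s=V["side"]
q=lambda x,y:(170+(x+.5)/2.111-.5,100+(y+.5)/2.113-.5)
r=lambda x,y:(190+(x-380+.5)/5-.5,100+(y+.5)/5-.5)
print("hook near edge",[np.round(onz(w,q(*p),.203),4) for p in((168,165),(209,165))])
print("collar near top",[np.round(onz(w,q(*p),.319),4) for p in((114,205),(263,205))])
print("side: predicted shaft foot",proj(s,(.5097,-.0093,.203)),"lip tip",proj(s,(.5267,-.0095,.210)),"collar bot",proj(s,(.5097,-.0093,.313)))
print("seen foot",r(586,402),"shaft at collar",r(579,250),"lip top",r(614,382))
E
```

```text
hook near edge [array([ 0.5048, -0.0189,  0.203 ]), array([0.5053, 0.0011, 0.203 ])]
collar near top [array([ 0.4877, -0.0292,  0.319 ]), array([0.4889, 0.0125, 0.319 ])]
side: predicted shaft foot [231.53947244 178.47182959] lip tip [237.8127916  176.02239092] collar bot [230.08883871 144.1913888 ]
seen foot (230.8, 180.0) shaft at collar (229.4, 149.6) lip top (236.4, 176.0)
```

Emit:
arm_command(
  rows="0 40 0 0 0 -3; 0 85 0 0 0 -6.2; 0 130 0 0 0 -6.2; 0 175 0 0 0 -6.2; 0 215 0 0 0 -6.2; 0 234 0 0 0 -6.2; 0 234 0 0 0 -6.2; 0 234 0 0 0 -6.2",
)

```text
t: 6.4
tool_pos: [0.5099, 0.2238, 0.4008]
tool_rot: [-0.218, -3.133, 0.003]
contact_force: [-0.4, 0.2, -1.6]
opening: 0.0192
```

```bash
python3 - <<'E'
from h import *
import pickle
v=grab("wrist"); pickle.dump(v,open("v3.pkl","wb")); o=monitor.get_obs(); print(o["t"],o["tool_pos"],o["tool_rot"],o["opening"])
p=proj(v,(.533,.2225,.0565)); print(p); x,y=int(p[0])-60,int(p[1])-50; print(x,y)
v["img"]=np.clip(v["img"]*1.3,0,255).astype(np.uint8)
save(v,"w3.png",(x,y,x+130,y+100),6)
E
```

```text
6.45 [0.50990799 0.22363857 0.40101134] [-0.2187341  -3.13367729  0.00314642] 0.019209070415811352
[260.28538755 172.67942925]
200 122
```

View pics/w3.png

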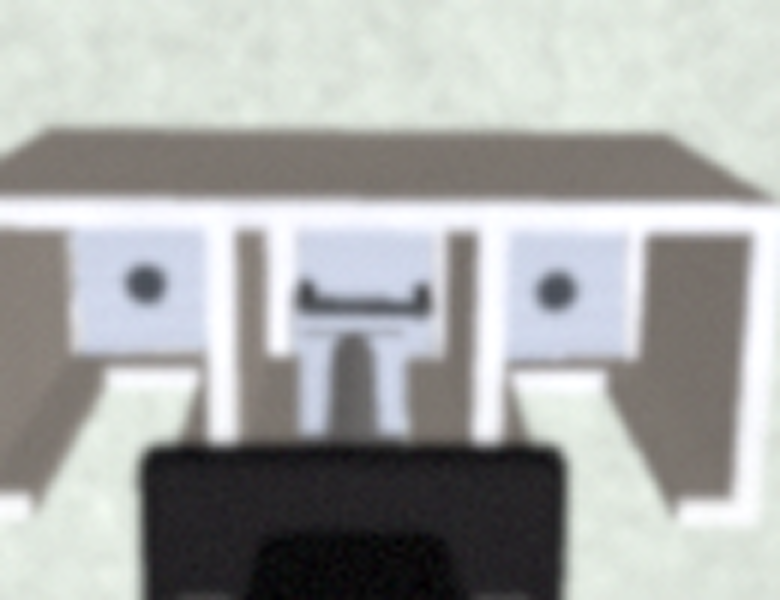

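Bar spans (300–430, 303). The hook's near edge is at y≈330, x 300–408, and the shaft at x≈353.

```bash
python3 - <<'E'
from h import *
import pickle
v=pickle.load(open("v3.pkl","rb")); q=lambda x,y:(200+(x+.5)/6-.5,122+(y+.5)/6-.5)
u=np.array([.9907,-.1364]);w=np.array([.1364,.9907])
T=monitor.get_obs()["tool_pos"]
def pr(n,P): d=P[:2]-T[:2]; print(n,np.round(P,4),"rel TCP mag-x %.1f mag-y %.1f"%(1e3*d@u,1e3*d@w))
pr("barL",onz(v,q(300,303),.054));pr("barR",onz(v,q(430,305),.054)); pr("bar",onz(v,q(365,304),.054))
pr("hookL",onz(v,q(300,330),.203));pr("hookR",onz(v,q(408,330),.203)); pr("shaft",onz(v,q(353,337),.203))
pr("rim L in",onz(v,q(237,230),.135));pr("rim R in",onz(v,q(476,232),.135)); pr("mid wall inner", onz(v,q(365,232),.135))
E
```

```text
barL [0.5302 0.2057 0.054 ] rel TCP mag-x 22.6 mag-y -15.0
barR [0.5355 0.2398 0.054 ] rel TCP mag-x 23.2 mag-y 19.5
bar [0.5329 0.2227 0.054 ] rel TCP mag-x 22.9 mag-y 2.2
hookL [0.503  0.2151 0.203 ] rel TCP mag-x -5.7 mag-y -9.4
hookR [0.5055 0.2334 0.203 ] rel TCP mag-x -5.7 mag-y 9.1
shaft [0.5055 0.2239 0.203 ] rel TCP mag-x -4.5 mag-y -0.3
rim L in [0.4955 0.2003 0.135 ] rel TCP mag-x -11.1 mag-y -25.1
rim R in [0.5028 0.2502 0.135 ] rel TCP mag-x -10.6 mag-y 25.4
mid wall inner [0.4996 0.227  0.135 ] rel TCP mag-x -10.7 mag-y 2.0
```

Emit:
arm_command(
  rows="0 2.4 0 0 0 0; 0.3 2.4 -20 0 0 0; 0.3 2.4 -45 0 0 0; 0.3 2.4 -70 0 0 0; 0.3 2.4 -95 0 0 0; 0.3 2.4 -115 0 0 0; 0.3 2.4 -130 0 0 0; 0.3 2.4 -140 0 0 0; 0.3 2.4 -150 0 0 0; 0.3 2.4 -157 0 0 0; 0.3 2.4 -164 0 0 0; 0.3 2.4 -164 0 0 0",
)

```text
t: 7.95
tool_pos: [0.51, 0.226, 0.2364]
tool_rot: [-0.219, -3.133, 0.004]
contact_force: [-0.4, -0.5, -2.5]
opening: 0.0192
```

```bash
python3 - <<'E'
from h import *
import pickle
o=monitor.get_obs(); print(o["t"],o["tool_pos"],o["tool_rot"],o["contact_force"],o["wrist_torque"])
E
```

```text
7.95 [0.50999027 0.22597758 0.23641817] [-0.21870887 -3.1327369   0.00365382] [-0.35213985 -0.46483699 -2.4716916 ] [ 0.01183874 -0.00451089  0.00750309]
```

Emit:
arm_command(
  rows="5 -0.7 0 0 0 0; 10 -1.4 0 0 0 0; 15.4 -2.1 0 0 0 0; 15.4 -2.1 0 0 0 0; 15.4 -2.1 0 0 0 0",
)

```text
t: 8.57
tool_pos: [0.5254, 0.2238, 0.2364]
tool_rot: [-0.219, -3.133, 0.004]
contact_force: [0.5, -0.1, -0.3]
opening: 0.0196
```

Emit:
arm_command(
  rows="0 0 4 0 0 0; 0 0 8 0 0 0; 0 0 12 0 0 0; 0 0 16 0 0 0; 0 0 20 0 0 0; 0 0 20 0 0 0; 0 0 20 0 0 0",
)

```text
t: 9.45
tool_pos: [0.5252, 0.2238, 0.256]
tool_rot: [-0.219, -3.132, 0.004]
contact_force: [0.7, 0.7, -4.3]
opening: 0.0196
```

Emit:
arm_command(
  rows="0 0 5 0 0 0; 0 0 15 0 0 0; 0 0 28 0 0 0; 0 0 42 0 0 0; 0 0 57 0 0 0; 0 0 72 0 0 0; 0 0 87 0 0 0; 0 0 102 0 0 0; 0 0 117 0 0 0; 0 0 132 0 0 0; 0 0 143 0 0 0; 0 0 150 0 0 0",
)

```text
t: 10.95
tool_pos: [0.5253, 0.2238, 0.4069]
tool_rot: [-0.219, -3.133, 0.004]
contact_force: [0.5, -0.6, -4.7]
opening: 0.0195
```

Emit:
arm_command(
  rows="0 0 4 0 0 0; 0 0 6 0 0 0; 0 0 6 0 0 0; 0 0 6 0 0 0",
)

```text
t: 11.45
tool_pos: [0.5252, 0.2238, 0.4124]
tool_rot: [-0.219, -3.132, 0.004]
contact_force: [0.4, 0.4, -3.8]
opening: 0.0194
```

```bash
python3 - <<'E'
from h import *
import pickle
o=monitor.get_obs(); print(o["t"],o["tool_pos"],o["tool_rot"],o["contact_force"],o["wrist_torque"])
V={n:grab(n) for n in("wrist","side")}; pickle.dump(V,open("v4.pkl","wb"))
w=V["wrist"];s=V["side"]
x,y=proj(s,o["tool_pos"]-np.array([0,0,.18])).astype(int)
for v in V.values(): v["img"]=np.clip(v["img"]*1.3,0,255).astype(np.uint8)
a=cv2.resize(w["img"][110:260,190:330,::-1],(490,525),interpolation=cv2.INTER_CUBIC)
b=cv2.resize(s["img"][y-60:y+45,x-30:x+30,::-1],(300,525),interpolation=cv2.INTER_CUBIC); print(x-30,y-60)
cv2.imwrite("pics/h1.png",np.hstack([a,b]))
E
```

```text
11.45 [0.52524176 0.22381127 0.41237873] [-0.2187142  -3.13179055  0.00407992] [ 0.35254951  0.35362701 -3.77217864] [ 0.0431323   0.03986133 -0.01424504]
201 62
```

View pics/h1.png

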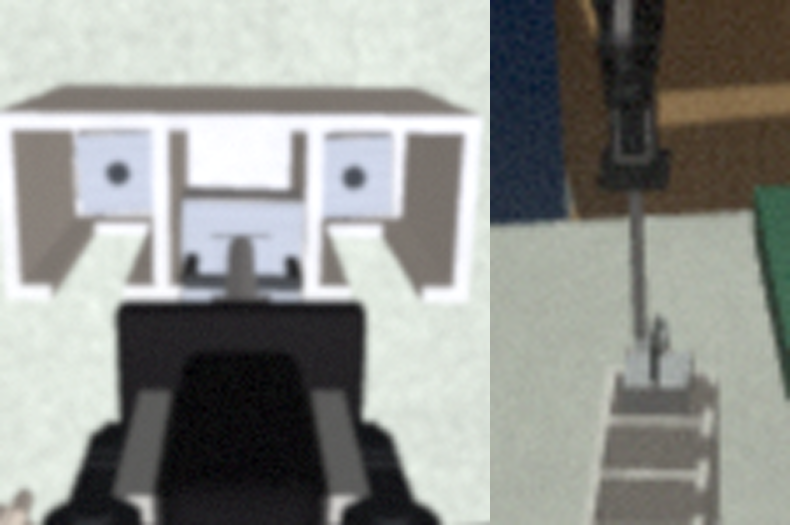

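Die hangs on the hook, lip side +x, with the middle well empty. Carrying it toward the tray.

Emit:
arm_command(
  rows="1 -4 0 0 0 0; 2 -12 0 0 0 1; 3 -24 0 0 0 2; 5 -40 0 0 0 3; 6 -58 0 0 0 4; 8 -78 0 0 0 5; 10 -98 0 0 0 6; 12 -118 0 0 0 7; 14 -138 0 0 0 8; 16 -158 0 0 0 9; 18 -178 0 0 0 10; 20 -198 0 0 0 11",
)

```text
t: 13.05
tool_pos: [0.5452, 0.0246, 0.4125]
tool_rot: [0.084, -3.139, 0.005]
contact_force: [0.2, -0.2, -4.4]
opening: 0.0196
```

Emit:
arm_command(
  rows="0 -18 0 0 0 0.5; 0 -38 0 0 0 1; 0 -58 0 0 0 1.5; 0 -78 0 0 0 2.2; 0 -98 0 0 0 2.2; 0 -118 0 0 0 2.2; 0 -138 0 0 0 2.2; 0 -158 0 0 0 2.2; 0 -178 0 0 0 2.2; 0 -196 0 0 0 2.2; 0 -210 -3 0 0 2.2; 0 -220 -8 0 0 2.2",
)

```text
t: 14.55
tool_pos: [0.5452, -0.1963, 0.4043]
tool_rot: [0.143, -3.137, 0.005]
contact_force: [0.4, 0.1, -4.6]
opening: 0.0191
```

Emit:
arm_command(
  rows="0 -7 -8 0 0 0; 0 -12 -18 0 0 0; 0 -15 -30 0 0 0; 0 -15 -42 0 0 0; 0 -15 -53 0 0 0; 0 -15 -60 0 0 0; 0 -15 -64 0 0 0; 0 -15 -64 0 0 0; 0 -15 -64 0 0 0; 0 -15 -64 0 0 0; 0 -15 -64 0 0 0; 0 -15 -64 0 0 0",
)

```text
t: 16.05
tool_pos: [0.5452, -0.2113, 0.3405]
tool_rot: [0.143, -3.137, 0.005]
contact_force: [0.3, 0.3, -4.5]
opening: 0.019
```

```bash
python3 - <<'E'
from h import *
import pickle
v=grab("wrist"); pickle.dump(v,open("v5.pkl","wb")); o=monitor.get_obs(); print(o["t"],o["tool_pos"],o["tool_rot"],o["contact_force"])
p=proj(v,(.57,-.332,.01)); print(p)
x,y=int(p[0])-45,int(p[1])-65; print(x,y)
v["img"]=np.clip(v["img"]*1.3,0,255).astype(np.uint8)
save(v,"t5.png",(x,y,x+155,y+115),5)
E
```

```text
16.1 [ 0.54521851 -0.21128269  0.34037647] [ 0.14335682 -3.13691091  0.004617  ] [-0.46051442  0.2046225  -3.163886  ]
[179.07998634 168.79356062]
134 103
```

View pics/t5.png

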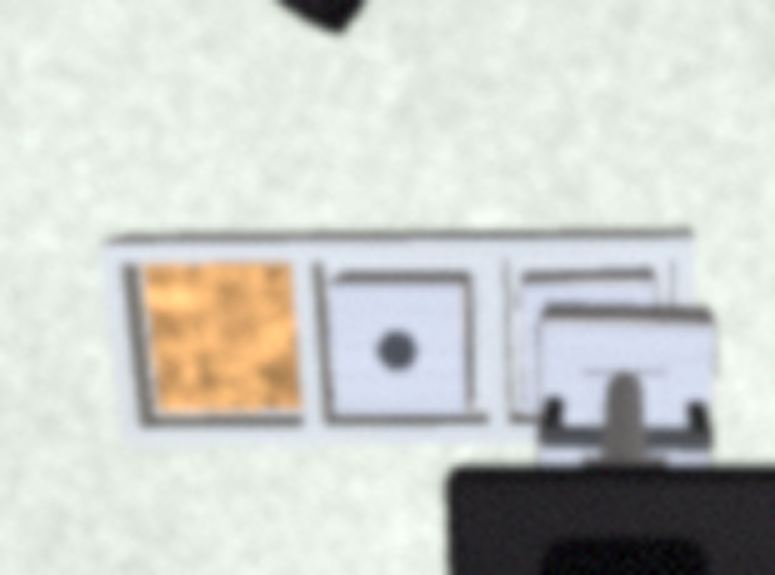

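```bash
python3 - <<'E'
from h import *
import pickle
v=pickle.load(open("v5.pkl","rb")); q=lambda x,y:(134+(x+.5)/5-.5,103+(y+.5)/5-.5)
T=np.array([.5452,-.2113])
yaw=np.radians(5.5);u=np.array([np.cos(yaw),np.sin(yaw)]);w=np.array([-np.sin(yaw),np.cos(yaw)])
def L(n,p,z):
    P=onz(v,q(*p),z);d=1e3*(P[:2]-T);print(n,np.round(P[:2],4),"tray-x %.1f tray-y %.1f"%(d@u,d@w))
for p in((143,264),(157,413),(292,263),(301,413)):L("cork",p,.010)
for p in((108,242),(125,442),(691,235)):L("tray rim",p,.022)
for p in((311,250),):L("x",p,.022)
L("barL",(540,437),.147);L("barR",(712,437),.147);L("bar c",(626,437),.147)
for p in((545,318),(712,320)):L("die top near",p,.1425-.0235+.002)
for p in((545,305),(712,307)):L("die bottom near",p,.099)
L("hookL",(590,462),.1425);L("hookR",(662,462),.1425)
L("liptop",(585,372),.1495);L("liptop",(662,372),.1495)
E
```

```text
cork [ 0.5517 -0.3575] tray-x -7.5 tray-y -146.2
cork [ 0.5981 -0.3535] tray-x 39.0 tray-y -146.7
cork [ 0.5473 -0.3128] tray-x -7.6 tray-y -101.3
cork [ 0.5939 -0.309 ] tray-x 39.1 tray-y -101.9
tray rim [ 0.5439 -0.3634] tray-x -15.8 tray-y -151.3
tray rim [ 0.6045 -0.3592] tray-x 44.8 tray-y -152.9
tray rim [ 0.5264 -0.1949] tray-x -17.2 tray-y 18.1
x [ 0.5409 -0.3045] tray-x -13.3 tray-y -92.4
barL [ 0.5541 -0.2286] tray-x 7.2 tray-y -18.0
barR [ 0.5508 -0.1935] tray-x 7.3 tray-y 17.2
bar c [ 0.5525 -0.211 ] tray-x 7.3 tray-y -0.4
die top near [ 0.5346 -0.2306] tray-x -12.4 tray-y -18.2
die top near [ 0.5316 -0.194 ] tray-x -11.8 tray-y 18.5
die bottom near [ 0.5359 -0.2319] tray-x -11.2 tray-y -19.6
die bottom near [ 0.5328 -0.1926] tray-x -10.6 tray-y 19.8
hookL [ 0.5599 -0.2179] tray-x 14.0 tray-y -8.0
hookR [ 0.5585 -0.2029] tray-x 14.1 tray-y 7.1
liptop [ 0.539  -0.2205] tray-x -7.0 tray-y -8.5
liptop [ 0.5376 -0.2051] tray-x -7.0 tray-y 6.9
```

Emit:
arm_command(
  rows="1 -5 0 0 0 0; 3 -16 0 0 0 0; 6 -32 0 0 0 0; 9 -50 0 0 0 0; 12 -68 0 0 0 0; 14 -86 0 0 0 0; 16 -102 0 0 0 0; 18 -113 0 0 0 0; 19.6 -120 0 0 0 0; 19.6 -122 0 0 0 0; 19.6 -122 0 0 0 0; 19.6 -122 0 0 0 0",
)

```text
t: 17.6
tool_pos: [0.5649, -0.3329, 0.3404]
tool_rot: [0.144, -3.137, 0.004]
contact_force: [0.4, 0.4, -4.0]
opening: 0.0194
```

Emit:
arm_command(
  rows="0 0 -3 0 0 0; 0 0 -10 0 0 0; 0 0 -19 0 0 0; 0 0 -28 0 0 0; 0 0 -37 0 0 0; 0 0 -45 0 0 0; 0 0 -51 0 0 0; 0 0 -55 0 0 0; 0 0 -57 0 0 0; 0 0 -57 0 0 0; 0 0 -57 0 0 0; 0 0 -57 0 0 0",
)

```text
t: 19.1
tool_pos: [0.565, -0.3329, 0.2838]
tool_rot: [0.144, -3.137, 0.005]
contact_force: [-0.3, 0.1, -3.4]
opening: 0.0195
```

```bash
python3 - <<'E'
from h import *
import pickle
v=grab("wrist"); pickle.dump(v,open("v6.pkl","wb")); o=monitor.get_obs(); print(o["t"],o["tool_pos"],o["tool_rot"],o["contact_force"])
v["img"]=np.clip(v["img"]*1.3,0,255).astype(np.uint8)
x,y=195,105; save(v,"t6.png",(x,y,x+130,y+100),6)
E
```

```text
19.15 [ 0.56493755 -0.33291069  0.28376756] [ 0.14412148 -3.13731013  0.00488528] [ 0.25101006 -0.38197558 -4.15956579]
```

View pics/t6.png

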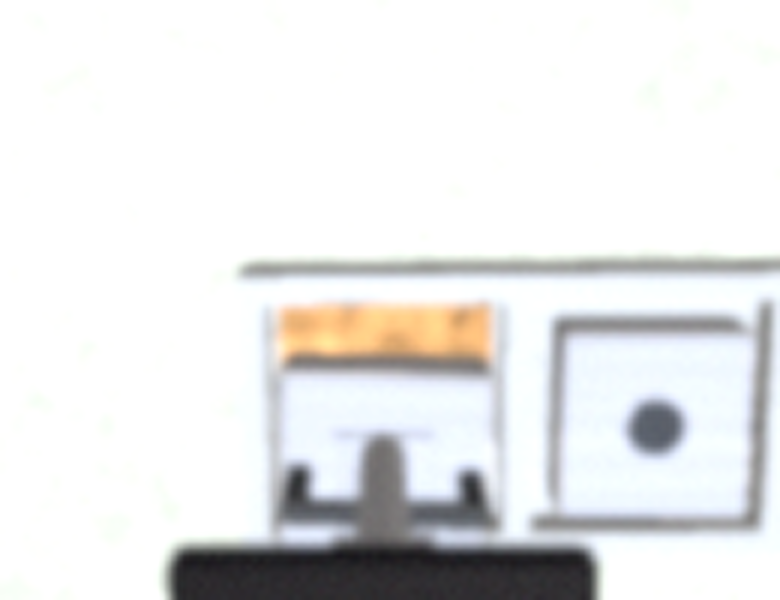

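Cork edge at y≈306 (x 280–492); the die's lower near edge at y≈358 (x 285–487), centred. Numeric check.

```bash
python3 - <<'E'
from h import *
import pickle
v=pickle.load(open("v6.pkl","rb")); q=lambda x,y:(195+(x+.5)/6-.5,105+(y+.5)/6-.5)
T=np.array([.5649,-.3329])
yaw=np.radians(5.5);u=np.array([np.cos(yaw),np.sin(yaw)]);w=np.array([-np.sin(yaw),np.cos(yaw)])
def L(n,p,z):
    P=onz(v,q(*p),z);d=1e3*(P[:2]-T);print(n,"tray-x %.1f tray-y %.1f"%(d@u,d@w))
for p in((280,306),(492,306)):L("cork near",p,.010)
for p in((245,275),):L("tray rim near",p,.022)
for p in((270,310),(503,310)):L("pocket",p,.022)
for p in((285,358),(487,358)):L("die bottom near",p,.0423)
for p in((285,372),(490,373)):L("die top near",p,.0643)
L("bar c",(385,512),.0895)
E
```

```text
cork near tray-x -15.5 tray-y -23.2
cork near tray-x -15.4 tray-y 22.3
tray rim near tray-x -23.8 tray-y -29.5
pocket tray-x -16.6 tray-y -24.5
pocket tray-x -16.4 tray-y 23.9
die bottom near tray-x -10.3 tray-y -20.2
die bottom near tray-x -10.2 tray-y 19.5
die top near tray-x -11.9 tray-y -18.8
die top near tray-x -11.6 tray-y 18.7
bar c tray-x 7.5 tray-y -0.5
```

Emit:
arm_command(
  rows="0 0 -6 0 0 0; 0 0 -13 0 0 0; 0 0 -20 0 0 0; 0 0 -25 0 0 0; 0 0 -28 0 0 0; 0 0 -31 0 0 0; 0 0 -33 0 0 0; 0 0 -35 0 0 0; 0 0 -35 0 0 0; 0 0 -35 0 0 0; 0 0 -35 0 0 0",
)

```text
t: 20.52
tool_pos: [0.565, -0.3329, 0.249]
tool_rot: [0.144, -3.138, 0.005]
contact_force: [0.0, -0.3, -1.5]
opening: 0.0196
```

Emit:
arm_command(
  rows="0 0 -3 0 0 0; 0 0 -6 0 0 0; 0 0 -10 0 0 0; 0 0 -10 0 0 0; 0 0 -10 0 0 0; 0 0 -10 0 0 0",
)

```text
t: 21.28
tool_pos: [0.5651, -0.333, 0.2392]
tool_rot: [0.144, -3.138, 0.006]
contact_force: [-0.3, 0.5, -1.4]
opening: 0.0196
```

Emit:
arm_command(
  rows="-4 -0.4 0 0 0 0; -9 -0.9 0 0 0 0; -14 -1.3 0 0 0 0; -18 -1.7 0 0 0 0; -18 -1.7 0 0 0 0; -18 -1.7 0 0 0 0",
)

```text
t: 22.02
tool_pos: [0.5471, -0.3348, 0.2393]
tool_rot: [0.144, -3.138, 0.006]
contact_force: [-0.4, 0.4, -0.9]
opening: 0.0193
```

Emit:
arm_command(
  rows="0 0 6 0 0 0; 0 0 14 0 0 0; 0 0 24 0 0 0; -5 0 40 0 0 0; -10 0 65 0 0 0; -10 0 95 0 0 0; -10 0 125 0 0 0; -10 0 150 0 0 0; -10 0 160 0 0 0; -10 0 160 0 0 0",
)

```text
t: 23.28
tool_pos: [0.5371, -0.3348, 0.4004]
tool_rot: [-0.144, 3.137, -0.008]
contact_force: [0.4, -0.2, -1.4]
opening: 0.0193
```

```bash
python3 - <<'E'
from h import *
import pickle
V={n:grab(n) for n in("wrist","side","top")}; pickle.dump(V,open("v7.pkl","wb")); o=monitor.get_obs(); print(o["t"],o["tool_pos"],o["tool_rot"],o["contact_force"])
for v in V.values(): v["img"]=np.clip(v["img"]*1.0,0,255).astype(np.uint8)
a=cv2.resize(V["wrist"]["img"][90:240,170:350,::-1],(600,500),interpolation=cv2.INTER_CUBIC)
cv2.imwrite("pics/d7.png",a)
E
```

```text
23.425 [ 0.53680654 -0.33447598  0.39758215] [ 1.44034955e-01 -3.13611479e+00  2.94760200e-03] [-0.33491386 -0.7848934  -0.89100515]
```

View pics/d7.png

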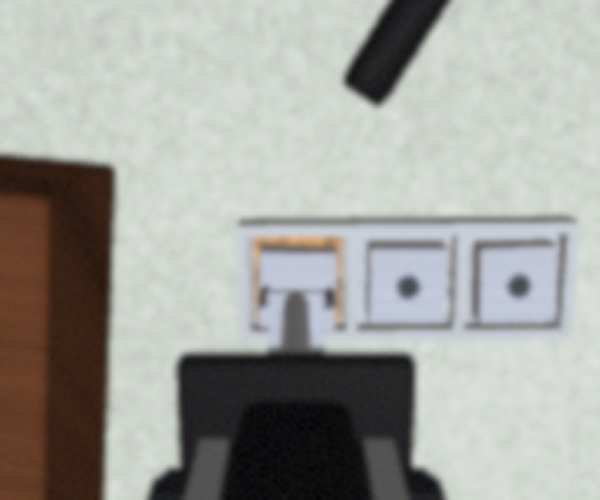

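The die sits in the pocket with cork showing around it, hook clear. Back to the stand.

Emit:
arm_command(
  rows="-2 25 0 0 0 -2; -6 65 0 0 0 -5; -10 110 0 0 0 -7; -14 155 0 0 0 -7; -18 200 0 0 0 -7; -22 245 0 0 0 -7; -25 285 0 0 0 -7; -27 315 0 0 0 -7; -27 325 0 0 0 -7; -27 325 0 0 0 -7; -27 325 0 0 0 -7",
)

```text
t: 24.8
tool_pos: [0.5098, -0.0104, 0.3971]
tool_rot: [-0.049, -3.138, 0.003]
contact_force: [-0.2, 0.3, -2.0]
opening: 0.0193
```

```bash
python3 - <<'E'
from h import *
o=monitor.get_obs(); print(o["t"],o["tool_pos"],o["tool_rot"],o["contact_force"])
r=Ro.from_rotvec(o["tool_rot"]).as_matrix(); print(np.degrees(np.arctan2(r[1,1],r[0,1])),r[:,2])
E
```

```text
24.8 [ 0.5098499  -0.01035838  0.39713649] [-0.04943238 -3.13813702  0.00328302] [-0.17273417  0.33806885 -1.9839973 ]
88.19527277192928 [-0.00309717 -0.00204354 -0.99999312]
```

Emit:
arm_command(
  rows="0.3 1 -10 0 0 0; 0.3 1 -30 0 0 0; 0.3 1 -50 0 0 0; 0.3 1 -70 0 0 0; 0.3 1 -90 0 0 0; 0.3 1 -110 0 0 0; 0.3 1 -130 0 0 0; 0.3 1 -145 0 0 0; 0.3 1 -158 0 0 0; 0.3 1 -166 0 0 0; 0.3 1 -170 0 0 0; 0.3 1 -170 0 0 0",
)

```text
t: 26.3
tool_pos: [0.5103, -0.0094, 0.2273]
tool_rot: [-0.049, -3.138, 0.003]
contact_force: [0.9, 0.2, -1.3]
opening: 0.0192
```

Emit:
arm_command(
  rows="0 0 -1.5 0 0 0; 0 0 -3 0 0 0; 0 0 -4 0 0 0; 0 0 -4 0 0 0; 0 0 -4 0 0 0",
)

```text
t: 26.92
tool_pos: [0.5103, -0.0094, 0.2233]
tool_rot: [-0.049, -3.138, 0.003]
contact_force: [0.1, 0.4, -1.5]
opening: 0.0194
```

Emit:
arm_command(
  rows="0 0 -0.7 0 0 0; 0 0 -1.2 0 0 0; 0 0 -1.2 0 0 0; 0 0 -1.2 0 0 0",
)

```text
t: 27.42
tool_pos: [0.5105, -0.0095, 0.2232]
tool_rot: [-0.049, -3.139, 0.004]
contact_force: [-2.8, -0.8, 5.8]
opening: 0.0197
```

Contact with the fork (+5.8 N): the collar is seated. Opening and rising.

Emit:
arm_command(
  rows="0 0 0 0 0 0; 0 0 0 0 0 0; 0 0 0 0 0 0; 0 0 0 0 0 0; 0 0 0 0 0 0; 0 0 0 0 0 0",
  jaw=0.7,
)

```text
t: 28.18
tool_pos: [0.5105, -0.0094, 0.2232]
tool_rot: [-0.049, -3.139, 0.004]
contact_force: [0.4, 0.4, -0.2]
opening: 0.0596
```

Emit:
arm_command(
  rows="0 0 10 0 0 0; 0 0 25 0 0 0; 0 0 45 0 0 0; 0 0 70 0 0 0; 0 0 100 0 0 0; 0 0 120 0 0 0; -60 0 150 0 0 0; -120 0 150 0 0 0; -150 0 150 0 0 0; -150 0 150 0 0 0; -150 0 150 0 0 0",
)

```text
t: 29.55
tool_pos: [0.3608, -0.0095, 0.3736]
tool_rot: [-0.049, -3.14, 0.004]
contact_force: [-0.1, -0.2, 0.7]
opening: 0.06
```

```bash
python3 - <<'E'
from h import *
import pickle
V={n:grab(n) for n in("side","top","wrist")}; pickle.dump(V,open("v8.pkl","wb")); V0=pickle.load(open("v0.pkl","rb")); o=monitor.get_obs(); print(o["t"],o["tool_pos"],o["contact_force"],o["opening"])
c=lambda im,x,y,w,h,W,H:cv2.resize(im[y:y+h,x:x+w,::-1],(W,H),interpolation=cv2.INTER_CUBIC)
S=V["side"]["img"];T=V["top"]["img"];S0=V0["side"]["img"]
a=np.hstack([c(S0,205,170,56,80,280,400),c(S,205,170,56,80,280,400),c(S,235,265,56,80,240,400)])
b=c(T,320,165,80,40,400,200); b=np.hstack([b,c(T,240,180,40,50,160,200),np.zeros((200,240,3),np.uint8)])
cv2.imwrite("pics/e8.png",np.vstack([a,b]))
E
```

```text
29.7 [ 0.361073   -0.00946142  0.3729998 ] [-0.40980804 -0.61608885  0.11040586] 0.05964683855168554
```

View pics/e8.png

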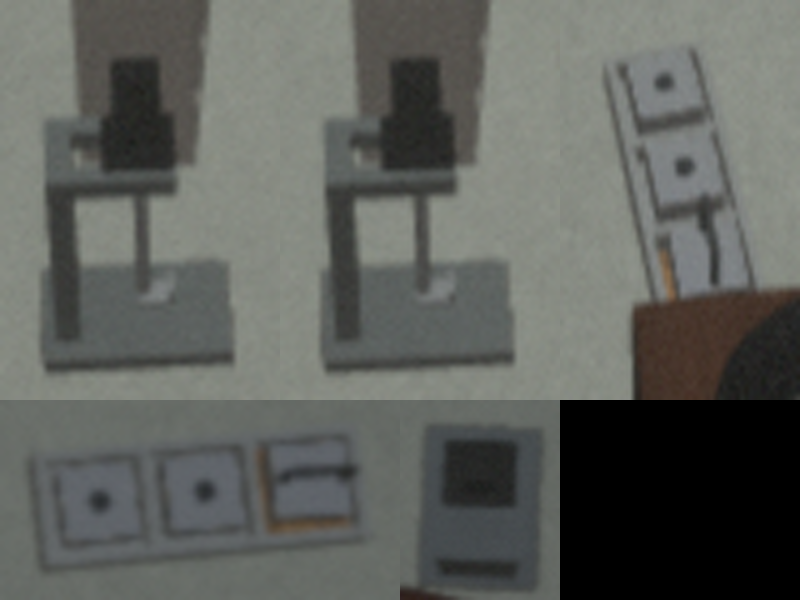

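The picker hangs as at the start. Cork strips at the die's −x/+y sides look like parallax, so I'm checking the offset numerically.

```bash
python3 - <<'E'
from h import *
import pickle
V=pickle.load(open("v8.pkl","rb")); v=V["top"]; q=lambda x,y:(320+(x+.5)/5-.5,165+(y-400+.5)/5-.5)
yaw=np.radians(5.5);u=np.array([np.cos(yaw),np.sin(yaw)]);w=np.array([-np.sin(yaw),np.cos(yaw)])
P=np.array([onz(v,q(*p),.032) for p in((271,439),(352,432),(357,517),(275,523))]); D=P.mean(0)
print("die top",D,[np.linalg.norm(P[i]-P[i-1]) for i in range(4)])
R=np.array([onz(v,q(*p),.022) for p in((30,455),(43,571),(372,542),(358,428))]); C=R.mean(0); print("tray",C)
K=C[:2]-.056*w; print("cork from tray",K,"offset mm",1e3*(D[:2]-K))
# wrist after release
v=pickle.load(open("v7.pkl","rb"))["wrist"]; q=lambda x,y:(170+(x+.5)/3.333-.5,90+(y+.5)/3.333-.5)
P=[onz(v,q(*p),.032) for p in((260,250),(338,250))]; D=np.mean(P,0)[:2]+.020*u
R=[onz(v,q(*p),.022) for p in((238,224),(573,222),(568,336),(243,339))]; K=np.mean(R,0)[:2]-.056*w
print("wrist die",D,"cork",K,1e3*(D-K))
print("die-cork near gap",onz(v,q(298,240),.010)[:2])
E
```

```text
die top [ 0.57327868 -0.33384612  0.032     ] [np.float64(0.04508445602817248), np.float64(0.043090056053989634), np.float64(0.04563843243397429), np.float64(0.04330644065885344)]
tray [ 0.56327231 -0.27608201  0.022     ]
cork from tray [ 0.56863967 -0.3318242 ] offset mm [ 4.63901183 -2.02192233]
wrist die [ 0.57227187 -0.33216587] cork [ 0.57085119 -0.33370616] [1.4206767  1.54028616]
die-cork near gap [ 0.55139047 -0.33475813]
```

The estimates put the die 2–5 mm off centre. Flat in the pocket, it can be at most about 7 mm off, which is inside the 10 mm limit. Handing in.

```bash
python3 -c "
from h import *
print(workorder.finish_job())"
```

```text
the job is handed in; nothing more can be done
None
```

I fished the die out of the middle well by its bail and set it in the cork-lined pocket. Then I unhooked the picker, hung it back in its stand and handed the job in at about 30 s. The system reports no verdict, so these are my own last checks:

- **Die:** the pictures show it in the pocket, off the hook. The wrist view puts it about 2 mm off the pad's centre and the coarser top view about 5 mm. These disagree slightly, but the pocket walls allow at most about 7 mm, inside the 10 mm limit. I did not measure its tilt or height directly; no tilt shows in the pictures.
- **Picker:** it looks the same in the stand as in the picture taken before the job. I felt the collar seat on the fork before releasing it.
- **Everything else:** the gripper did not touch the die. The tray blanks look unmoved; I did not re-measure the magazine blanks or the bystanders.

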